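Load an assembly jig and hold the bracket in its corner

TASK

Set up the assembly jig for a colleague who will drive the screws: first lay the brass spacer bar flat in the blue-walled slot of the jig and let go of it. Then set the grey bracket upright on the jig plate and press it into the corner, its long side along the long steel fence and its end against the short one, so that it touches both fences at once. Finish while still holding the bracket pressed firmly against both fences; leave the tape roll, the collar and the clear dish where they are.

Things in the scene. Friction and masses are not known exactly. Their poses are not given: they have to be found in the camera images.
- bar_center (a point): centre of the loose brass spacer bar, half-way up: a flat rectangular bar 70 x 20 x 16 mm (x along its length, y across, z up), 0.17 kg, lying flat on the bench at the start with two dark screw bores on top. Both ends are alike: either way round is right.
- spacer_bar: the same brass spacer bar; this origin is the centre of its underside, axes as for bar_center
- bracket_rib (a point): grip point of the loose grey machined bracket, 38 mm above its underside, in the middle of its upright rib. The bracket is a rectangular foot 60 (x) x 50 (y) x 18 mm high, carrying along its middle an upright rib 50 mm long (x), 10 mm thick (y), from 18 to 52 mm above the underside; 0.25 kg, standing upright on the bench at the start. It looks the same turned half round; either way is right.
- bracket_foot (a point): centre of the underside of the bracket, axes as for bracket_rib (x along the long side and the rib, z up)
- bracket: the grey bracket itself; same point and axes as bracket_foot. Bar and bracket start left and right of the jig, either one on either side; behind the left place stands a loading station, a fixed box 100 mm high with sockets to 140 mm: carry things clear of its corner.
- jig_slot (a point): centre of the floor of the slot in the jig, in the plane of the plate top (10 mm above the bench). The jig is an aluminium plate 170 x 170 x 10 mm bolted to the bench, turned by up to 20 degrees. The slot is bounded by four blue walls 5 mm high and 5 mm thick; inside it is 77 mm long (jig x, away from the robot) and 26 mm wide (jig y). The spacer bar in it stands 11 mm above the walls.
- jig_corner (a point): the corner point on the plate top (10 mm above the bench) where the inner faces of the two fences would meet; axes as for the jig: x away from the robot and along the long fence, y to the left along the short fence, z up. Seen from here the free corner lies towards -x and -y, and the slot's centre is 70 mm towards -x and 115 mm towards -y. A bracket fully home has the centre of its underside 30 mm towards -x and 25 mm towards -y of this point.
- long_fence: long steel fence of the jig, 102 mm along jig x, 12 mm thick, top 18 mm above the plate, rigid, ground smooth (parts slide easily on it and on the plate, friction about 0.3); origin at the centre of its underside. Its inner face (to -y) lies in the corner plane y = 0 of jig_corner, from 8 to 110 mm towards -x of it.
- short_fence: short steel fence of the jig, 57 mm along jig y, 12 mm thick, top 18 mm above the plate, rigid; origin at the centre of its underside. Its inner face (to -x) lies in the corner plane x = 0 of jig_corner, from 8 to 65 mm towards -y of it.
- tape_roll: blue roll of tape lying flat beyond the jig, 100 mm across and 19 mm high, origin centre of its underside; loose, to be left alone
- spare_collar: light grey ring collar lying beyond the jig, 58 mm across and 14 mm high, origin centre of its underside; loose, to be left alone
- petri_dish: clear round dish lying beyond the jig, 55 mm across and 12 mm high, origin centre of its underside; loose, to be left alone

How it is judged:
On the way:
1. the spacer bar lies flat in the slot of the jig and is let go, while the bracket is not yet in the corner (x of bar_center in the frame of jig_slot between -0.0045 and 0.0045 m and y of bar_center in the frame of jig_slot between -0.004 and 0.004 m and z of bar_center in the frame of jig_slot between 0.0055 and 0.0105 m and angle between the x axis of bar_center and the x axis of jig_slot, either way round below 0.12 rad and angle between bar_center's own z axis and vertical below 0.06 rad and contact force between the fingers and spacer_bar below 0.1 N and distance between bracket_foot and jig_corner above 0.06 m), for 0.2 s.
At the end, for the whole second after the job is handed in: Bar flat in the slot (4.5 x 4 mm, 0.12 rad), not touched by the fingers. Bracket upright on the plate, within 2.5 mm each way of fully home and square to 0.05 rad, at rest, over 1 N on each fence, fingers still pressing it with over 1 N (x of bar_center in the frame of jig_slot between -0.0045 and 0.0045 m and y of bar_center in the frame of jig_slot between -0.004 and 0.004 m and z of bar_center in the frame of jig_slot between 0.0055 and 0.0105 m and angle between the x axis of bar_center and the x axis of jig_slot, either way round below 0.12 rad and angle between bar_center's own z axis and vertical below 0.06 rad and contact force between the fingers and spacer_bar below 0.1 N and x of bracket_foot in the frame of jig_corner between -0.0325 and -0.0275 m and y of bracket_foot in the frame of jig_corner between -0.0275 and -0.0225 m and z of bracket_foot in the frame of jig_corner between -0.0025 and 0.0025 m and angle between the x axis of bracket_foot and the x axis of jig_corner, either way round below 0.05 rad and angle between bracket_foot's own z axis and vertical below 0.05 rad and contact force between bracket and long_fence above 1 N and contact force between bracket and short_fence above 1 N and contact force between the fingers and bracket above 1 N and linear speed of bracket below 0.02 m/s); the arm keeps its last pose, push and grip.
It fails at once if the tape roll is moved by more than 20 mm (distance of tape_roll from where it was at the start of the episode above 0.02 m).
It fails at once if the collar is moved by more than 20 mm (distance of spare_collar from where it was at the start of the episode above 0.02 m).
It fails at once if the clear dish is moved by more than 20 mm (distance of petri_dish from where it was at the start of the episode above 0.02 m).
It also fails if it takes over 51 s, if anything falls off the work surface, if the arm or the gripper's body presses on something with over 40 N, if the wrist force passes 120 N, or if a joint passes its speed limit or range.

ROBOT

A 7-joint arm with a two-finger parallel gripper is mounted at the origin on a cart in front of the work surface, level with it; the furniture and walls round the work are solid. World frame = base frame: x ahead of the robot, y to its left, z up, the work surface at z = 0. Lengths are in m, angles in rad, forces in N, time in s.
With the tool pointing down it reaches from about 0.4 to 0.875 m from the base axis. Payload 19.3 kg.
Tool frame: the origin (TCP) lies midway between the tips of the shut fingers; the grasp point (between the pads) lies 19 mm behind it; z points along the fingers, y is the line along which they close (so a half turn about z gives the same grasp; the last joint's range is limited). The gripper opens to 85 mm and grips with 20 to 120 N. Pads are 22 mm wide; open, the fingers measure 114 mm over their backs; the gripper's body (76 mm by 85 mm) begins 54 mm behind the grasp point. The pads swing forward as they close: fully open they stand 13 mm farther back than shut.
Start: joints at [1.17, 0.521, -0.036, 1.599, 0.021, 1.021, -0.113], TCP at [0.203, -0.591, 0.231] pointing down, gripper open.
Joint ranges: [-2.91, 2.91], [-0.3, 2.13], [-1.5, 1.42], [0.17, 2.43], [-1.26, 4.41], [0.16, 1.93], [-2.52, 2.52]. Speed limits (rad/s): [1.89, 1.89, 2.39, 2.39, 3.01, 3.01, 3.01].

INTERFACE

Orientations are given as a unit quaternion [x, y, z, w].
In Python, from cell import arm, optics, models gives the robot as it stands.
- The arm moves only by the tool send_rows, never from a script. Its argument "rows" is a list of rows, each an object with "hand": the closure, from 0 (fully open) to 1 (shut); "delta_pos": the shift along the world's x, y, z in cm, a list of three; "spin": the turn about the world's z in degrees. A call has exactly 10 rows; each row is the pose to reach, as a shift and turn from the pose commanded when the call began; what a row does not reach only later rows make up. A row lasts 1/8 s, in which the tool goes at most 62.5 mm and 10.7 degrees, less where a joint would pass 70% of its speed; a pose out of reach is approached as far as the arm can. A call with a gripper value outside its range is refused whole. The fingers move at their own pace and stop on an object; "force" is the grip in N (left out, the last holds). Time passes only in rows, so rows that repeat a pose let the fingers close, or fill a call up. It gives the time, the measured TCP pose, the force, the opening and the grip force at its end, in the units of the state.
- arm.get_state(): the state, without advancing time (a new reading comes with each control period).
- optics.read_camera(name): name is "scene" or "top"; returns the picture (384x512x3 uint8, red, green, blue); there is no depth.
- optics.camera_params(name): a dict with "fx", "fy", "cx", "cy" (pixels), "rvec" (rotation vector, rad) and "tvec" (3), from world to camera coordinates, as OpenCV has them. Camera axes: x right, y down, z forward; pixel columns grow to the right and rows downward; lengths in m; the calibration is good to about 2 mm. A picture is of the moment at which its call begins. camera_params takes no time and is no camera call.
- arm.sign_off(): hands the job in; it is judged then, once.
Trained networks look in the newest picture that a camera, given by its name, has taken for a name from the list of things; names that differ only in an ending like _2 or _b are one class to them, and where a whole thing is asked for, a point or a joint stands for the part that bears it (a point fixed in the world has none). Each returns a list of dicts, best first, with "score" (0 to 1); they miss things now and then, are a little off and sometimes report something else, mostly with a low value. They report only what shows in the picture. A call takes as long as a camera call.
- models.find_in(camera, label): "pixel" ([column, row] in pixels, amid what is visible of it).
- models.cut_out(camera, label): "pixels" (384x512 bool, what is visible of it) and "pixel" ([column, row] in pixels, amid what is visible of it).
The state is a dict: "time": time; "q": joint angles; "joint_velocities": joint speeds; "effort": joint torques, N m; "ee_pos": TCP position; "eef_rot": TCP orientation; "force": force on the tool from outside, world axes, zero at the start; "torque": the same for the moment, N m; "width": finger opening in m; "grip_force": force on a finger pad.
Only numpy, scipy, OpenCV 4.12 (cv2) and the standard library are available. Lean on these libraries where they do the work, as an engineer would, in place of code of your own. Each camera call takes 0.05 s, during which the arm holds its last target. There are 200 camera calls.

## Working session

There is one attempt and no reset: what is moved stays moved. The work goes in short steps, Python scripts to look and compute and a tool call to move; the robot and the scene stay as the last step left them, time stands still between calls to the robot, and variables do not carry over. Pictures are saved under pics/ and viewed, at most 10 in all, crops included, and the job is handed in when it is done.

Besides the shell and the picture viewer there is one more tool, called after "Emit:" as name(argument=value, ...), one argument or row to a line, values as JSON. send_rows: Moves the arm, as the interface text tells. Its arguments: {"type":"object","properties":{"rows":{"type":"array"},"force":{"type":"number"}},"required":["rows"]}

```bash
ls; mkdir -p pics
python3 - <<'E'
from cell import arm, optics, models
import cv2, numpy as np
s=arm.get_state(); print({k:np.round(v,3).tolist() for k,v in s.items()})
for c in ("scene","top"):
    im=optics.read_camera(c); cv2.imwrite(f"pics/{c}0.png",im[...,::-1])
    p=optics.camera_params(c); print(c,p)
    for l in ("spacer_bar","bracket","jig_slot","jig_corner","long_fence","short_fence","bracket_rib","bar_center"):
        try: print(l,[(np.round(d["pixel"],1).tolist(),round(d["score"],2)) for d in models.find_in(c,l)][:2])
        except Exception as e: print(l,e)
a=cv2.imread("pics/scene0.png");b=cv2.imread("pics/top0.png")
E
```

```text
pics
{'time': 0.0, 'q': [1.17, 0.522, -0.036, 1.6, 0.021, 1.021, -0.113], 'joint_velocities': [0.001, -0.001, -0.001, 0.001, -0.002, -0.001, -0.002], 'effort': [0.001, -92.71, 1.979, -36.993, 0.018, 0.008, 0.0], 'ee_pos': [0.203, -0.591, 0.231], 'eef_rot': [0.986, 0.165, -0.0, -0.001], 'force': [-0.166, 0.206, 0.086], 'torque': [-0.029, 0.046, -0.036], 'grip_force': 0.0, 'width': 0.085}
scene {'fx': 433.06241303664285, 'fy': 433.06241303664285, 'cx': 251.87008628831333, 'cy': 184.86037378928813, 'rvec': array([ 1.16949827, -2.281118  ,  1.01174898]), 'tvec': array([0.43917347, 0.31607727, 0.88031667])}
spacer_bar [([206.0, 278.3], 0.49)]
bracket [([344.9, 173.3], 0.59), ([205.8, 171.8], 0.55)]
jig_slot [([280.5, 203.1], 0.58)]
jig_corner [([277.9, 199.4], 0.78)]
long_fence [([253.1, 207.3], 0.56)]
short_fence [([255.7, 187.0], 0.64)]
bracket_rib [([345.2, 176.3], 0.81), ([206.3, 275.7], 0.21)]
bar_center [([207.3, 274.9], 0.6), ([278.5, 204.0], 0.47)]
top {'fx': 466.61220925629857, 'fy': 466.61220925629857, 'cx': 259.68673837639784, 'cy': 187.21033197187097, 'rvec': array([ 2.12468917, -2.14967342,  0.14797851]), 'tvec': array([0.12071893, 0.56674179, 1.04745292])}
spacer_bar [([160.9, 242.9], 0.61)]
bracket [([372.8, 209.4], 0.68)]
jig_slot [([280.3, 203.6], 0.84), ([372.9, 209.1], 0.67)]
jig_corner [([280.5, 202.3], 0.64)]
long_fence [([251.0, 196.4], 0.69)]
short_fence []
bracket_rib [([368.2, 213.4], 0.85), ([157.7, 241.7], 0.63)]
bar_center [([158.9, 244.4], 0.57)]
```

Run:
```python
import cv2
b=cv2.imread("pics/top0.png"); cv2.imwrite("pics/t0.png",cv2.resize(b[110:290,120:420],None,fx=2.6667,fy=2.6667,interpolation=cv2.INTER_CUBIC))
a=cv2.imread("pics/scene0.png"); cv2.imwrite("pics/s0.png",cv2.resize(a,(768,576),interpolation=cv2.INTER_CUBIC))
```

```text
(no output)
```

View pics/t0.png

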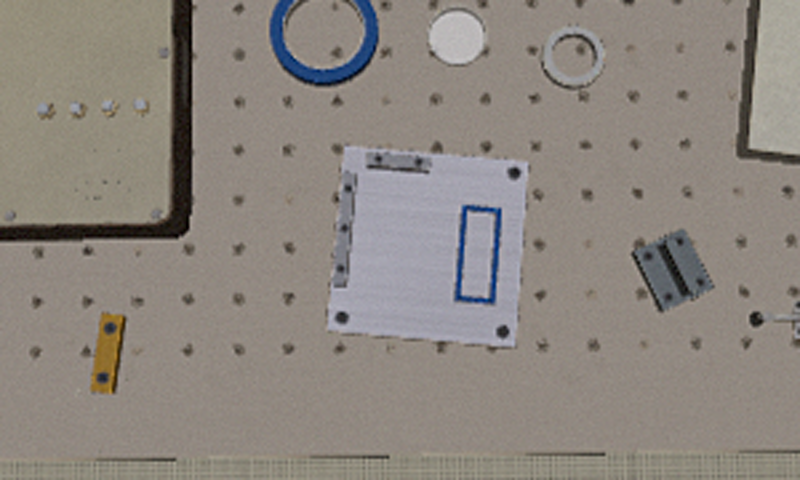

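View pics/s0.png

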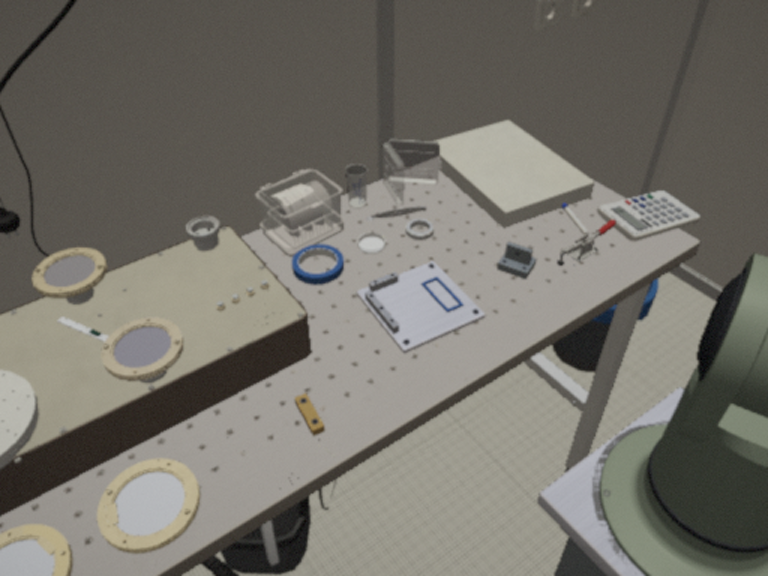

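The top view shows the brass bar at crop (108,353), the jig in the middle with its slot at (478,254), and the bracket at (673,270), turned about 30°. The loose items lie beyond the jig. Next I fit silhouettes to get the poses.

```bash
cat > h.py <<'E'
from cell import arm, optics, models
import cv2, numpy as np
from scipy.optimize import minimize
def box(cx,cy,z0,z1,lx,ly): return np.array([[cx+a*lx/2,cy+b*ly/2,z] for a in(-1,1) for b in(-1,1) for z in(z0,z1)])
BAR=[box(0,0,0,.016,.07,.02)]
BRK=[box(0,0,0,.018,.06,.05),box(0,0,.018,.052,.05,.01)]
SLOT=[box(0,0,0,.005,.087,.036)]
PLATE=[box(0,0,-.01,0,.17,.17)]
S=6
def proj(P,c):
    p=optics.camera_params(c); K=np.array([[p["fx"],0,p["cx"]],[0,p["fy"],p["cy"]],[0,0,1]])
    return cv2.projectPoints(np.asarray(P,float).reshape(-1,3),p["rvec"],p["tvec"],K,None)[0][:,0]
def ray(px,c,z):
    p=optics.camera_params(c); R=cv2.Rodrigues(p["rvec"])[0]; o=-R.T@p["tvec"]
    d=R.T@np.array([(px[0]-p["cx"])/p["fx"],(px[1]-p["cy"])/p["fy"],1]); return o+d*(z-o[2])/d[2]
def place(M,x,y,z,a):
    c,s=np.cos(a),np.sin(a); return M@np.array([[c,s,0],[-s,c,0],[0,0,1]])+[x,y,z]
def fit(mask,c,model,z,x0=None):
    "mask -> x,y,yaw (of model at height z), IoU"
    m=mask.astype(np.uint8); vs,us=np.nonzero(m); lo=np.array([us.min()-8,vs.min()-8]); hi=np.array([us.max()+9,vs.max()+9])
    W=cv2.resize(m[lo[1]:hi[1],lo[0]:hi[0]]*255,None,fx=S,fy=S,interpolation=cv2.INTER_LINEAR)>127
    def cost(v):
        r=np.zeros(W.shape,np.uint8)
        for M in model:
            q=(proj(place(M,v[0]/1e3,v[1]/1e3,z,v[2]/57.3),c)-lo+.5)*S-.5
            cv2.fillConvexPoly(r,cv2.convexHull(np.round(q*16).astype(np.int32)),1,shift=4)
        r=r>0; return 1-(r&W).sum()/(r|W).sum()
    g=ray([us.mean(),vs.mean()],c,z)*1e3
    best=None
    for a in ([x0] if x0 is not None else range(-90,90,20)):
        v=np.array([g[0],g[1],a])
        o=minimize(cost,v,method="Nelder-Mead",options=dict(initial_simplex=v+np.array([[0,0,0],[8,0,0],[0,8,0],[0,0,10]]),maxiter=150))
        if best is None or o.fun<best.fun: best=o
    return np.round(best.x,1).tolist(),round(1-best.fun,3)
def biggest(m):
    n,l,st,_=cv2.connectedComponentsWithStats(m.astype(np.uint8)); return l==1+st[1:,4].argmax()
def win(m,px,r):
    o=np.zeros_like(m); y,x=int(px[1]),int(px[0]); o[y-r:y+r,x-r:x+r]=m[y-r:y+r,x-r:x+r]; return o
def hull(m):
    vs,us=np.nonzero(m); o=np.zeros(m.shape,np.uint8); cv2.fillConvexPoly(o,cv2.convexHull(np.c_[us,vs].astype(np.int32)),1); return o>0
def brass(im):
    h=cv2.cvtColor(im,cv2.COLOR_RGB2HSV); return (h[...,0]>12)&(h[...,0]<28)&(h[...,1]>120)&(h[...,2]>60)
def blue(im):
    h=cv2.cvtColor(im,cv2.COLOR_RGB2HSV); return (h[...,0]>100)&(h[...,0]<125)&(h[...,1]>75)
E
python3 - <<'E'
from h import *
px={"top":dict(bar=(161,242),slot=(299,205),brk=(372,210),pl=(280,203)),"scene":dict(bar=(206,276),slot=(294,196),brk=(345,174),pl=(280,203))}
for c in ("top","scene"):
    im=cv2.imread(f"pics/{c}0.png")[...,::-1].copy(); P=px[c]
    print(c,"bar",fit(hull(biggest(win(brass(im),P["bar"],35))),c,BAR,0))
    print(c,"slot",fit(hull(biggest(win(blue(im),P["slot"],25))),c,SLOT,.01))
    optics.read_camera(c)
    for d in models.cut_out(c,"bracket")[:2]:
        print(c,"brk",np.round(d["pixel"]),round(d["score"],2),d["pixels"].sum(),fit(d["pixels"],c,BRK,0))
    g=cv2.cvtColor(im,cv2.COLOR_RGB2HSV); m=(g[...,2]>165)&(g[...,1]<45)
    m=hull(biggest(win(cv2.morphologyEx(m.astype(np.uint8),cv2.MORPH_CLOSE,np.ones((3,3)))>0,P["pl"],65)))
    print(c,"plate",m.sum(),fit(m,c,PLATE,.01,x0=0))
E
```

```text
top bar ([444.1, 353.2, -6.7], np.float64(0.932))
top slot ([529.0, 21.2, -5.2], np.float64(0.952))
top brk [374. 211.] 0.77 522 ([512.3, -151.4, 23.1], np.float64(0.891))
top plate 4980 ([538.1, 65.7, -5.6], np.float64(0.984))Traceback (most recent call last):
  File "<stdin>", line 5, in <module>
  File "h.py", line 32, in fit
    o=minimize(cost,v,method="Nelder-Mead",options=dict(initial_simplex=v+np.array([[0,0,0],[8,0,0],[0,8,0],[0,0,10]]),maxiter=150))
    res = _minimize_neldermead(fun, x0, args, callback, bounds=bounds,
                               **options)
    fxr = func(xr)
    fx = function(np.copy(x), *(wrapper_args + args))
  File "h.py", line 25, in cost
    q=(proj(place(M,v[0]/1e3,v[1]/1e3,z,v[2]/57.3),c)-lo+.5)*S-.5
       ~~~~^^^^^^^^^^^^^^^^^^^^^^^^^^^^^^^^^^^^^^^^^^
  File "h.py", line 11, in proj
    p=optics.camera_params(c); K=np.array([[p["fx"],0,p["cx"]],[0,p["fy"],p["cy"]],[0,0,1]])
ValueError: time passes only in moves, steps and waits
```

```bash
python3 - <<'E'
s=open('h.py').read()
s=s.replace("def box(","CP={c:optics.camera_params(c) for c in('top','scene')}\ndef box(",1).replace("p=optics.camera_params(c);","p=CP[c];")
open('h.py','w').write(s)
E
python3 - <<'E'
from h import *
c="scene"; im=optics.read_camera(c); d=models.cut_out(c,"bracket")[0]
print("brk",np.round(d["pixel"]),d["pixels"].sum(),fit(d["pixels"],c,BRK,0))
print("bar",fit(hull(biggest(win(brass(im),(206,276),35))),c,BAR,0))
b=hull(biggest(win(blue(im),(294,196),25)));print("slot",b.sum(),fit(b,c,SLOT,.01))
E
```

```text
brk [344. 172.] 400 ([515.2, -152.8, 26.6], np.float64(0.893))
bar ([444.4, 340.9, -24.9], np.float64(0.221))
slot 289 ([529.4, 19.5, -7.3], np.float64(0.878))
```

Emit:
send_rows(
  rows=[
    {"hand": 0, "delta_pos": [5, 3, 0], "spin": 8},
    {"hand": 0, "delta_pos": [9, 7, 0], "spin": 16},
    {"hand": 0, "delta_pos": [13, 11, 0], "spin": 24},
    {"hand": 0, "delta_pos": [17, 15.5, 0], "spin": 33},
    {"hand": 0, "delta_pos": [21, 20, 0], "spin": 42},
    {"hand": 0, "delta_pos": [24.5, 25, 0], "spin": 51},
    {"hand": 0, "delta_pos": [28, 30, 0], "spin": 60},
    {"hand": 0, "delta_pos": [31, 35, 0], "spin": 68},
    {"hand": 0, "delta_pos": [33, 40, 0], "spin": 76},
    {"hand": 0, "delta_pos": [33.5, 45, 0], "spin": 84},
  ],
  force=40,
)

```text
time: 2.35
ee_pos: [0.5388, -0.1391, 0.2313]
eef_rot: [0.621, 0.784, 0.0, 0.0]
force: [0.2, -0.4, 0.2]
width: 0.0853
grip_force: 0.0
```

```bash
cat > st.py <<'E'
from cell import arm
import numpy as np
from scipy.spatial.transform import Rotation as R
s=arm.get_state(); x=R.from_quat(s["eef_rot"]).as_matrix()
print(round(s["time"],2),"pos",np.round(np.array(s["ee_pos"])*1e3,1),"yaw",round(np.degrees(np.arctan2(x[1,0],x[0,0])),2),"q",np.round(s["q"],2),"F",np.round(s["force"],1),"w",round(s["width"],4),"g",round(s["grip_force"],1))
E
python3 st.py
```

```text
2.35 pos [ 538.8 -139.1  231.3] yaw 103.25 q [ 0.52  0.45 -0.51  1.76  0.25  0.99  0.15] F [ 0.2 -0.4  0.2] w 0.0853 g 0.0
```

Emit:
send_rows(
  rows=[
    {"hand": 0, "delta_pos": [0, 5, 0], "spin": 8},
    {"hand": 0, "delta_pos": [-0.5, 10.5, 0], "spin": 16},
    {"hand": 0, "delta_pos": [-1, 16, 0], "spin": 24},
    {"hand": 0, "delta_pos": [-2, 21.5, 0], "spin": 33},
    {"hand": 0, "delta_pos": [-3, 27, 0], "spin": 42},
    {"hand": 0, "delta_pos": [-4.5, 32.5, 0], "spin": 50},
    {"hand": 0, "delta_pos": [-6, 38, 0], "spin": 58},
    {"hand": 0, "delta_pos": [-7.5, 43.5, -2], "spin": 65},
    {"hand": 0, "delta_pos": [-9.4, 49.3, -6], "spin": 70},
    {"hand": 0, "delta_pos": [-9.4, 49.3, -11], "spin": 70},
  ],
)

```text
time: 3.6
ee_pos: [0.4428, 0.3561, 0.1213]
eef_rot: [0.059, 0.998, 0.002, 0.001]
force: [1.7, 0.3, -0.6]
width: 0.085
grip_force: 0.0
```

```bash
python3 st.py
python3 - <<'E'
from h import *
for c in("top","scene"):
    im=optics.read_camera(c); cv2.imwrite(f"pics/{c}1.png",im[...,::-1])
b=cv2.imread("pics/top1.png")[150:330,90:290]; a=cv2.imread("pics/scene1.png")[180:360,110:310]
cv2.imwrite("pics/c1.png",cv2.resize(np.hstack([b,a]),None,fx=2,fy=2,interpolation=cv2.INTER_CUBIC))
E
```

```text
3.6 pos [442.8 356.1 121.3] yaw 173.25 q [-0.25  0.68 -0.77  1.82  0.61  0.88  0.15] F [ 1.7  0.3 -0.6] w 0.085 g 0.0
```

View pics/c1.png

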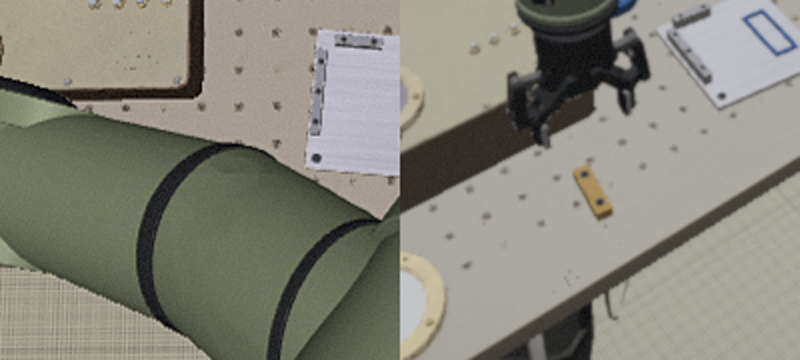

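```bash
python3 - <<'E'
from h import *
im=cv2.imread("pics/scene1.png")[...,::-1].copy()
m=biggest(win(brass(im),(206,276),25)); print(m.sum(),fit(hull(m),"scene",BAR,0))
E
python3 st.py
```

```text
24 ([445.9, 343.5, -26.0], np.float64(0.304))
3.7 pos [441.4 351.2 117.1] yaw 173.09 q [-0.24  0.69 -0.77  1.83  0.6   0.89  0.15] F [-0.3 -1.4  0.5] w 0.0854 g 0.0
```

```bash
python3 - <<'E'
from h import *
optics.read_camera("scene")
for d in models.cut_out("scene","spacer_bar")[:2]: print(d["score"],d["pixel"],d["pixels"].sum(),fit(d["pixels"],"scene",BAR,0))
E
python3 st.py
```

```text
3.8 pos [444.1 351.6 121.9] yaw 172.94 q [-0.24  0.68 -0.77  1.82  0.6   0.89  0.15] F [ 0.9 -0.1 -0. ] w 0.0851 g 0.0
```

Emit:
send_rows(
  rows=[
    {"hand": 0, "delta_pos": [0, 0.1, -3], "spin": 0},
    {"hand": 0, "delta_pos": [0, 0.1, -7], "spin": 0},
    {"hand": 0, "delta_pos": [0, 0.1, -10], "spin": 0},
    {"hand": 0, "delta_pos": [0, 0.1, -11.5], "spin": 0},
    {"hand": 0, "delta_pos": [0, 0.1, -11.5], "spin": 0},
    {"hand": 1, "delta_pos": [0, 0.1, -11.5], "spin": 0},
    {"hand": 1, "delta_pos": [0, 0.1, -11.5], "spin": 0},
    {"hand": 1, "delta_pos": [0, 0.1, -11.5], "spin": 0},
    {"hand": 1, "delta_pos": [0, 0.1, -11.5], "spin": 0},
    {"hand": 1, "delta_pos": [0, 0.1, -11.5], "spin": 0},
  ],
  force=40,
)

```text
time: 5.05
ee_pos: [0.4441, 0.353, 0.0068]
eef_rot: [0.062, 0.998, 0.0, 0.0]
force: [-0.7, -2.2, 8.6]
width: 0.0186
grip_force: 39.2
```

```bash
python3 st.py
python3 - <<'E'
from h import *
optics.read_camera("top");
E
python3 st.py
```

```text
5.05 pos [444.1 353.    6.8] yaw 172.95 q [-0.33  0.84 -0.64  1.86  0.77  0.7   0.02] F [-0.7 -2.2  8.6] w 0.0186 g 39.2
5.1 pos [444.1 352.9   6.7] yaw 172.94 q [-0.33  0.84 -0.64  1.86  0.77  0.7   0.02] F [-1.2 -1.1  8.5] w 0.0191 g 39.2
```

Emit:
send_rows(
  rows=[
    {"hand": 1, "delta_pos": [0, 0, 2], "spin": 0},
    {"hand": 1, "delta_pos": [0, 0, 7], "spin": 0},
    {"hand": 1, "delta_pos": [0, -3, 12], "spin": 0},
    {"hand": 1, "delta_pos": [1, -8, 14], "spin": 1.5},
    {"hand": 1, "delta_pos": [2, -14, 14], "spin": 1.5},
    {"hand": 1, "delta_pos": [4, -20, 13], "spin": 1.5},
    {"hand": 1, "delta_pos": [6.5, -26, 11], "spin": 1.5},
    {"hand": 1, "delta_pos": [8.5, -31, 9], "spin": 1.5},
    {"hand": 1, "delta_pos": [8.5, -33.2, 8], "spin": 1.5},
    {"hand": 1, "delta_pos": [8.5, -33.2, 8], "spin": 1.5},
  ],
)

```text
time: 6.35
ee_pos: [0.5284, 0.0193, 0.0862]
eef_rot: [0.05, 0.999, -0.0, -0.001]
force: [-0.1, 0.0, -2.4]
width: 0.019
grip_force: 40.2
```

```bash
python3 - <<'E'
from h import *
optics.read_camera("top")
for c in("top","scene"):
    im=optics.read_camera(c); cv2.imwrite(f"pics/{c}2.png",im[...,::-1])
    for d in models.cut_out(c,"spacer_bar")[:2]: print(c,d["score"],d["pixel"],d["pixels"].sum())
b=cv2.imread("pics/top2.png")[120:290,220:400]; a=cv2.imread("pics/scene2.png")[105:275,210:390]
cv2.imwrite("pics/c2.png",cv2.resize(np.hstack([b,a]),(800,378),interpolation=cv2.INTER_CUBIC))
E
python3 st.py
```

```text
scene 0.7 [300.1, 178.4] 111
6.6 pos [529.1  22.2  87. ] yaw 174.56 q [ 0.38  0.68 -0.75  1.94  0.66  0.78  0.73] F [ 0.4  0.8 -2.3] w 0.0188 g 40.2
```

View pics/c2.png

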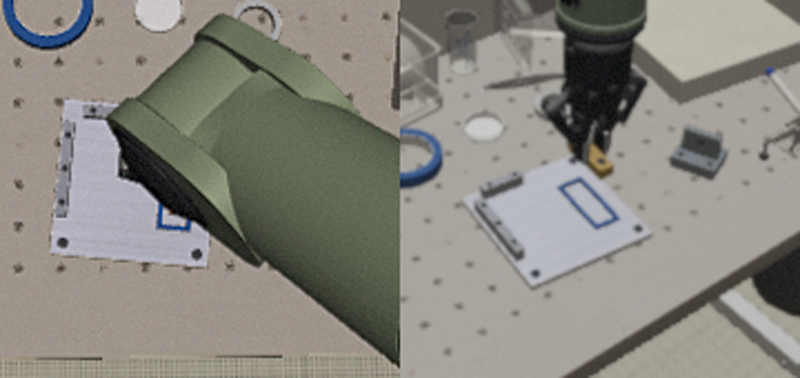

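Run:
```python
from h import *
im=cv2.imread("pics/scene2.png"); lo=np.array([255,150]); k=8
z=cv2.resize(im[150:220,255:345],None,fx=k,fy=k,interpolation=cv2.INTER_CUBIC)
def dr(M,x,y,zz,a,col):
    q=(proj(place(M,x,y,zz,np.radians(a)),"scene")-lo+.5)*k
    for i in range(8):
        for j in(1,2,4):
            if not i&j: cv2.line(z,tuple(int(t) for t in q[i]),tuple(int(t) for t in q[i|j]),col,1)
dr(BAR[0],.5291,.0222,.0803,-5.5,(0,255,0)); dr(SLOT[0],.529,.0208,.01,-5.5,(0,0,255))
cv2.imwrite("pics/o2.png",z)
```

```text
(no output)
```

View pics/o2.png

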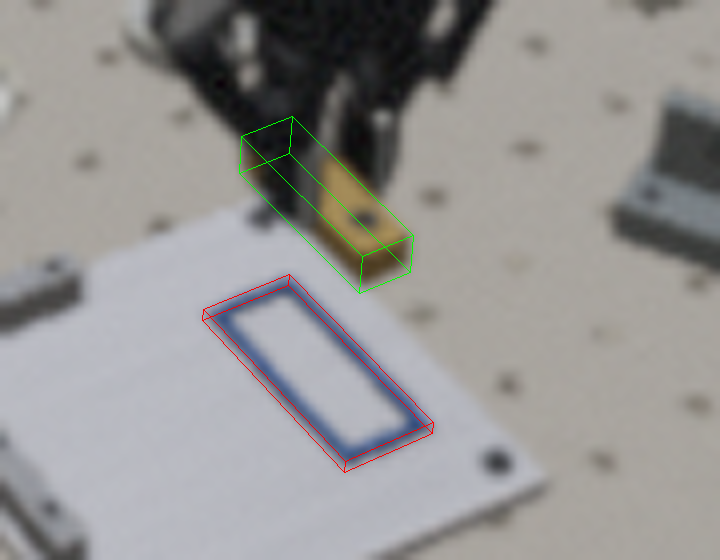

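Emit:
send_rows(
  rows=[
    {"hand": 1, "delta_pos": [0, -0.1, -2], "spin": 0},
    {"hand": 1, "delta_pos": [0, -0.1, -4], "spin": 0},
    {"hand": 1, "delta_pos": [0, -0.1, -5.5], "spin": 0},
    {"hand": 1, "delta_pos": [0, -0.1, -6], "spin": 0},
    {"hand": 1, "delta_pos": [0, -0.1, -6], "spin": 0},
    {"hand": 1, "delta_pos": [0, -0.1, -6], "spin": 0},
    {"hand": 1, "delta_pos": [0, -0.1, -6], "spin": 0},
    {"hand": 1, "delta_pos": [0, -0.1, -6], "spin": 0},
    {"hand": 1, "delta_pos": [0, -0.1, -6], "spin": 0},
    {"hand": 1, "delta_pos": [0, -0.1, -6], "spin": 0},
  ],
)

```text
time: 7.85
ee_pos: [0.529, 0.0198, 0.0263]
eef_rot: [0.048, 0.999, -0.0, 0.0]
force: [0.3, 0.2, -2.6]
width: 0.0186
grip_force: 40.2
```

```bash
python3 st.py
python3 - <<'E'
from h import *
optics.read_camera("scene"); im=np.mean([optics.read_camera("scene") for _ in range(4)],0)[...,::-1].astype(np.uint8).copy(); cv2.imwrite("pics/scene3.png",im)
lo=np.array([265,165]); k=9
z=cv2.resize(im[165:230,265:330],None,fx=k,fy=k,interpolation=cv2.INTER_CUBIC)
raw=z.copy()
s=arm.get_state()["ee_pos"]; print(s)
def dr(M,x,y,zz,a,col):
    q=(proj(place(M,x,y,zz,np.radians(a)),"scene")-lo+.5)*k
    for i in range(8):
        for j in(1,2,4):
            if not i&j: cv2.line(z,tuple(int(t) for t in q[i]),tuple(int(t) for t in q[i|j]),col,1)
dr(BAR[0],s[0],s[1],s[2]-.0067,-5.5,(0,255,0)); dr(SLOT[0],.529,.0208,.01,-5.5,(0,0,255))
cv2.imwrite("pics/o3.png",cv2.resize(np.hstack([raw,z]),None,fx=.68,fy=.68))
E
```

```text
7.85 pos [529.   19.8  26.3] yaw 174.44 q [ 0.33  0.77 -0.66  1.96  0.76  0.67  0.65] F [ 0.3  0.2 -2.6] w 0.0186 g 40.2
[0.52895503 0.01988998 0.02627862]
```

View pics/o3.png

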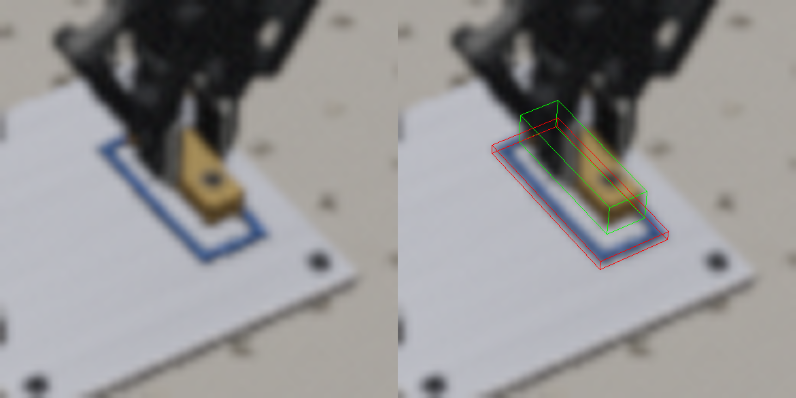

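Run:
```python
from h import *
def bore(g,p,r=4,k=8):
    # darkest blob centroid near p
    x0,y0=int(p[0])-r,int(p[1])-r; w=g[y0:y0+2*r+1,x0:x0+2*r+1].astype(float)
    w=cv2.GaussianBlur(w,(0,0),.7); yy,xx=np.mgrid[0:w.shape[0],0:w.shape[1]]
    c=np.unravel_index(np.argmin(w+0.8*np.hypot(xx-r,yy-r)**2),w.shape); 
    m=np.hypot(xx-c[1],yy-c[0])<2.3; q=np.clip(np.median(w[m])-w,0,None)*m
    return np.array([x0+(q*xx).sum()/q.sum(),y0+(q*yy).sum()/q.sum()])
for c in("top","scene"):
    g=cv2.imread(f"pics/{c}0.png")[...,2]
    P=[bore(g,proj(place(np.array([[t,0,.016]]),.4441,.3532,0,np.radians(-6.7)),c)[0]) for t in(.022,-.022)]
    W=[ray(p,c,.016)[:2]*1e3 for p in P]; d=W[0]-W[1]
    print(c,"pix",np.round(P,1).tolist(),"mid",(W[0]+W[1])/2,"sp",np.hypot(*d),"yaw",np.degrees(np.arctan2(d[1],d[0])))
g=cv2.imread("pics/scene3.png")[...,2]; s=np.array([.52896,.01989,.02628])
e=proj(place(np.array([[-.022,0,.016]]),s[0],s[1],s[2]-.0067,np.radians(-5.5)),"scene")[0]
b=bore(g,e); print("exp",e,"got",b,ray(b,"scene",s[2]+.0093)[:2]*1e3,ray(e,"scene",s[2]+.0093)[:2]*1e3)
```

```text
top pix [[160.9, 232.6], [158.1, 251.1]] mid [444.81302112 352.62533097] sp 43.84895312950216 yaw -7.473374454467774
scene pix [[201.8, 266.7], [209.5, 280.6]] mid [444.92945403 352.34519371] sp 44.04801445977628 yaw -7.597379978216544
exp [299.37797691 194.26119473] got [299.23918572 193.86577094] [508.46714273  21.2983786 ] [507.06128364  21.99860656]
```

Emit:
send_rows(
  rows=[
    {"hand": 1, "delta_pos": [-0.1, 0.1, 0], "spin": 0},
    {"hand": 1, "delta_pos": [-0.1, 0.1, 0], "spin": 0},
    {"hand": 1, "delta_pos": [-0.1, 0.1, -0.2], "spin": 0},
    {"hand": 1, "delta_pos": [-0.1, 0.1, -0.35], "spin": 0},
    {"hand": 1, "delta_pos": [-0.1, 0.1, -0.5], "spin": 0},
    {"hand": 1, "delta_pos": [-0.1, 0.1, -0.6], "spin": 0},
    {"hand": 1, "delta_pos": [-0.1, 0.1, -0.7], "spin": 0},
    {"hand": 1, "delta_pos": [-0.1, 0.1, -0.8], "spin": 0},
    {"hand": 1, "delta_pos": [-0.1, 0.1, -0.8], "spin": 0},
    {"hand": 1, "delta_pos": [-0.1, 0.1, -0.8], "spin": 0},
  ],
)

```text
time: 9.35
ee_pos: [0.528, 0.0209, 0.0183]
eef_rot: [0.048, 0.999, -0.0, 0.0]
force: [-0.9, -0.9, -2.9]
width: 0.0189
grip_force: 40.2
```

```bash
python3 st.py
```

```text
9.35 pos [528.   20.9  18.3] yaw 174.45 q [ 0.32  0.79 -0.65  1.96  0.78  0.66  0.64] F [-0.9 -0.9 -2.9] w 0.0189 g 40.2
```

Emit:
send_rows(
  rows=[
    {"hand": 1, "delta_pos": [0, 0, -0.08], "spin": 0},
    {"hand": 1, "delta_pos": [0, 0, -0.14], "spin": 0},
    {"hand": 1, "delta_pos": [0, 0, -0.14], "spin": 0},
    {"hand": 0, "delta_pos": [0, 0, -0.14], "spin": 0},
    {"hand": 0, "delta_pos": [0, 0, -0.14], "spin": 0},
    {"hand": 0, "delta_pos": [0, 0, -0.14], "spin": 0},
    {"hand": 0, "delta_pos": [0, 0, -0.14], "spin": 0},
    {"hand": 0, "delta_pos": [0, 0, 2], "spin": 0},
    {"hand": 0, "delta_pos": [0, 0, 7], "spin": 0},
    {"hand": 0, "delta_pos": [0, 0, 13], "spin": 0},
  ],
)

```text
time: 10.6
ee_pos: [0.5273, 0.0212, 0.1506]
eef_rot: [0.048, 0.999, 0.0, -0.001]
force: [-0.1, -0.3, 1.1]
width: 0.0855
grip_force: 0.0
```

```bash
python3 st.py
```

```text
10.6 pos [527.3  21.2 150.6] yaw 174.5 q [ 0.44  0.6  -0.82  1.9   0.56  0.89  0.82] F [-0.1 -0.3  1.1] w 0.0855 g 0.0
```

Emit:
send_rows(
  rows=[
    {"hand": 0, "delta_pos": [0, -4, 1], "spin": 8},
    {"hand": 0, "delta_pos": [-0.5, -9, 1], "spin": 16},
    {"hand": 0, "delta_pos": [-1, -14, 1], "spin": 24},
    {"hand": 0, "delta_pos": [-1.4, -17.3, 1], "spin": 30},
    {"hand": 0, "delta_pos": [-1.4, -17.3, 1], "spin": 30},
    {"hand": 0, "delta_pos": [-1.4, -17.3, 1], "spin": 30},
    {"hand": 0, "delta_pos": [-1.4, -17.3, 1], "spin": 30},
    {"hand": 0, "delta_pos": [-1.4, -17.3, 1], "spin": 30},
    {"hand": 0, "delta_pos": [-1.4, -17.3, 1], "spin": 30},
    {"hand": 0, "delta_pos": [-1.4, -17.3, 1], "spin": 30},
  ],
)

```text
time: 11.85
ee_pos: [0.514, -0.1519, 0.1583]
eef_rot: [-0.212, 0.977, 0.0, -0.0]
force: [0.3, 0.4, -0.3]
width: 0.0856
grip_force: 0.0
```

```bash
python3 st.py
python3 - <<'E'
from h import *
for c in("top","scene"):
    im=optics.read_camera(c); cv2.imwrite(f"pics/{c}4.png",im[...,::-1])
    for l in("bracket",):
      for d in models.cut_out(c,l)[:2]: print(c,l,d["score"],d["pixel"],d["pixels"].sum(),fit(d["pixels"],c,BRK,0))
k=3.5;b=cv2.imread("pics/top4.png")[140:260,240:352]; a=cv2.imread("pics/scene4.png")[120:240,250:362]
cv2.imwrite("pics/c4.png",cv2.resize(np.hstack([b,a]),None,fx=k,fy=k,interpolation=cv2.INTER_CUBIC))
E
```

```text
11.85 pos [ 514.  -151.9  158.3] yaw -155.54 q [ 0.84  0.64 -0.95  1.87  0.63  0.96  1.61] F [ 0.3  0.4 -0.3] w 0.0856 g 0.0
top bracket 0.49 [371.2, 215.1] 285 ([512.1, -150.1, 24.0], np.float64(0.448))
```

View pics/c4.png

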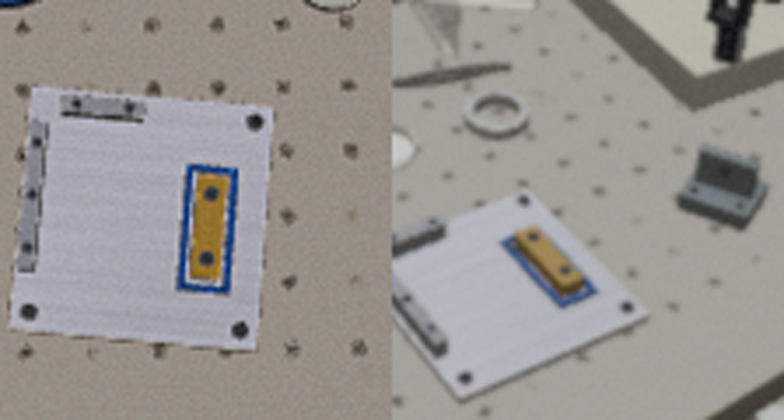

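Emit:
send_rows(
  rows=[
    {"hand": 0, "delta_pos": [0, 0, -4], "spin": 0},
    {"hand": 0, "delta_pos": [0, 0, -8], "spin": 0},
    {"hand": 0, "delta_pos": [0, 0, -12], "spin": 0},
    {"hand": 0, "delta_pos": [0, 0, -13.5], "spin": 0},
    {"hand": 0, "delta_pos": [0, 0, -13.5], "spin": 0},
    {"hand": 1, "delta_pos": [0, 0, -13.5], "spin": 0},
    {"hand": 1, "delta_pos": [0, 0, -13.5], "spin": 0},
    {"hand": 1, "delta_pos": [0, 0, -13.5], "spin": 0},
    {"hand": 1, "delta_pos": [0, 0, -13.5], "spin": 0},
    {"hand": 1, "delta_pos": [0, 0, -13.5], "spin": 0},
  ],
  force=60,
)

```text
time: 13.3
ee_pos: [0.5141, -0.1522, 0.0236]
eef_rot: [-0.212, 0.977, -0.0, 0.0]
force: [-1.0, -0.5, 6.3]
width: 0.009
grip_force: 58.5
```

```bash
python3 st.py
python3 - <<'E'
from h import *
for c,k in(("top",(240,140)),("scene",(250,120))):
    im=cv2.imread(f"pics/{c}4.png")[...,::-1].copy()
    p={"top":(299,205),"scene":(294,196)}[c]
    h=cv2.cvtColor(im,cv2.COLOR_RGB2HSV); m=win((h[...,0]>10)&(h[...,0]<30)&(h[...,1]>90),p,25)
    m=hull(biggest(m)); print(c,m.sum(),fit(m,c,BAR,.01,x0=-5)); 
    b=hull(biggest(win(blue(im),p,25))|m); print("slot",fit(b,c,SLOT+[box(0,0,0,.016,.07,.02)],.01,x0=-5))
E
python3 st.py
```

```text
13.3 pos [ 514.1 -152.2   23.6] yaw -155.55 q [ 0.72  0.83 -0.78  1.94  0.86  0.75  1.43] F [-1.  -0.5  6.3] w 0.009 g 58.5
top 275 ([529.3, 21.4, -6.2], np.float64(0.93))
slot ([528.9, 21.2, -5.1], np.float64(0.952))
scene 159 ([532.0, 18.6, -11.3], np.float64(0.737))
slot ([528.8, 19.3, -4.9], np.float64(0.85))
13.3 pos [ 514.1 -152.2   23.6] yaw -155.55 q [ 0.72  0.83 -0.78  1.94  0.86  0.75  1.43] F [-1.  -0.5  6.3] w 0.009 g 58.5
```

Emit:
send_rows(
  rows=[
    {"hand": 1, "delta_pos": [0, 0, 3], "spin": 0},
    {"hand": 1, "delta_pos": [0, 0, 7], "spin": 0},
    {"hand": 1, "delta_pos": [0.5, 4, 8], "spin": -6},
    {"hand": 1, "delta_pos": [1.5, 9, 8], "spin": -14},
    {"hand": 1, "delta_pos": [2.5, 14.5, 8], "spin": -22},
    {"hand": 1, "delta_pos": [4, 20, 8], "spin": -30},
    {"hand": 1, "delta_pos": [5, 24.8, 7], "spin": -30},
    {"hand": 1, "delta_pos": [5, 24.8, 4], "spin": -30},
    {"hand": 1, "delta_pos": [5, 24.8, 4], "spin": -30},
    {"hand": 1, "delta_pos": [5, 24.8, 4], "spin": -30},
  ],
)

```text
time: 14.55
ee_pos: [0.5641, 0.0953, 0.064]
eef_rot: [0.049, 0.999, -0.0, 0.0]
force: [-0.3, 0.3, -2.7]
width: 0.0089
grip_force: 59.2
```

```bash
python3 st.py
python3 - <<'E'
from h import *
im=optics.read_camera("scene")[...,::-1].copy()
s=arm.get_state()["ee_pos"]; cv2.imwrite("pics/scene5.png",im)
lo=np.array([230,140]); k=7
z=cv2.resize(im[140:225,230:340],None,fx=k,fy=k,interpolation=cv2.INTER_CUBIC)
def dr(M,x,y,zz,a,col):
    q=(proj(place(M,x,y,zz,np.radians(a)),"scene")-lo+.5)*k
    for i in range(8):
        for j in(1,2,4):
            if not i&j: cv2.line(z,tuple(int(t) for t in q[i]),tuple(int(t) for t in q[i|j]),col,1)
for M in BRK: dr(M,s[0],s[1],s[2]-.0236,-5.4,(0,255,0))
co=(.6097,.1285,.01)
for M in (box(-.059,.006,0,.018,.102,.012),box(.006,-.0365,0,.018,.012,.057)): dr(M,*co,-5.4,(0,0,255))
cv2.imwrite("pics/o5.png",z)
E
```

```text
14.55 pos [564.1  95.3  64. ] yaw 174.4 q [ 0.22  0.77 -0.71  1.84  0.68  0.8   0.62] F [-0.3  0.3 -2.7] w 0.0089 g 59.2
```

View pics/o5.png

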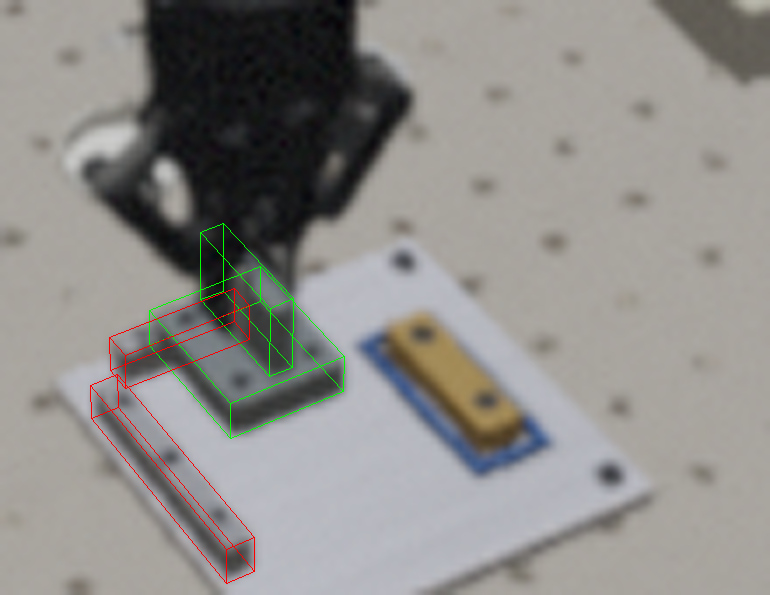

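Emit:
send_rows(
  rows=[
    {"hand": 1, "delta_pos": [0, 0, -1.5], "spin": 0},
    {"hand": 1, "delta_pos": [0, 0, -2.5], "spin": 0},
    {"hand": 1, "delta_pos": [0, 0, -2.9], "spin": 0},
    {"hand": 1, "delta_pos": [0, 0, -3.05], "spin": 0},
    {"hand": 1, "delta_pos": [0, 0, -3.05], "spin": 0},
    {"hand": 1, "delta_pos": [0.3, 0.25, -3.05], "spin": 0},
    {"hand": 1, "delta_pos": [0.6, 0.5, -3.05], "spin": 0},
    {"hand": 1, "delta_pos": [0.9, 0.75, -3.05], "spin": 0},
    {"hand": 1, "delta_pos": [0.9, 0.75, -3.05], "spin": 0},
    {"hand": 1, "delta_pos": [0.9, 0.75, -3.05], "spin": 0},
  ],
)

```text
time: 15.85
ee_pos: [0.5736, 0.1035, 0.0336]
eef_rot: [0.048, 0.999, -0.0, 0.001]
force: [-0.4, -2.4, 11.8]
width: 0.0093
grip_force: 61.5
```

```bash
python3 st.py
```

```text
15.85 pos [573.6 103.5  33.6] yaw 174.45 q [ 0.18  0.82 -0.68  1.82  0.72  0.77  0.59] F [-0.4 -2.4 11.8] w 0.0093 g 61.5
```

Emit:
send_rows(
  rows=[
    {"hand": 1, "delta_pos": [0, 0.05, 0.03], "spin": 0},
    {"hand": 1, "delta_pos": [0, 0.1, 0.03], "spin": 0},
    {"hand": 1, "delta_pos": [0, 0.15, 0.03], "spin": 0},
    {"hand": 1, "delta_pos": [0, 0.2, 0.03], "spin": 0},
    {"hand": 1, "delta_pos": [0, 0.25, 0.03], "spin": 0},
    {"hand": 1, "delta_pos": [0, 0.3, 0.03], "spin": 0},
    {"hand": 1, "delta_pos": [0, 0.35, 0.03], "spin": 0},
    {"hand": 1, "delta_pos": [0, 0.4, 0.03], "spin": 0},
    {"hand": 1, "delta_pos": [0, 0.4, 0.03], "spin": 0},
    {"hand": 1, "delta_pos": [0, 0.4, 0.03], "spin": 0},
  ],
)

```text
time: 17.1
ee_pos: [0.5736, 0.1066, 0.0336]
eef_rot: [0.049, 0.999, -0.001, 0.001]
force: [-0.7, -5.0, 8.7]
width: 0.0089
grip_force: 61.2
```

```bash
python3 st.py
```

```text
17.1 pos [573.6 106.6  33.6] yaw 174.41 q [ 0.17  0.82 -0.68  1.82  0.72  0.77  0.58] F [-0.7 -5.   8.7] w 0.0089 g 61.2
```

Emit:
send_rows(
  rows=[
    {"hand": 1, "delta_pos": [0.08, 0, 0], "spin": 0},
    {"hand": 1, "delta_pos": [0.16, 0, 0], "spin": 0},
    {"hand": 1, "delta_pos": [0.24, 0, 0], "spin": 0},
    {"hand": 1, "delta_pos": [0.32, 0, 0], "spin": 0},
    {"hand": 1, "delta_pos": [0.4, 0, 0], "spin": 0},
    {"hand": 1, "delta_pos": [0.45, 0, 0], "spin": 0},
    {"hand": 1, "delta_pos": [0.5, 0.05, 0], "spin": 0},
    {"hand": 1, "delta_pos": [0.5, 0.1, 0], "spin": 0},
    {"hand": 1, "delta_pos": [0.5, 0.1, 0], "spin": 0},
    {"hand": 1, "delta_pos": [0.5, 0.1, 0], "spin": 0},
  ],
)

```text
time: 18.35
ee_pos: [0.577, 0.1063, 0.0336]
eef_rot: [0.049, 0.999, -0.002, -0.001]
force: [-13.8, -13.2, 24.6]
width: 0.0087
grip_force: 63.4
```

```bash
python3 st.py
```

```text
18.35 pos [577.  106.3  33.6] yaw 174.39 q [ 0.17  0.83 -0.68  1.8   0.72  0.78  0.59] F [-13.8 -13.2  24.6] w 0.0087 g 63.4
```

Emit:
send_rows(
  rows=[
    {"hand": 1, "delta_pos": [0.05, 0.03, 0.03], "spin": 0},
    {"hand": 1, "delta_pos": [0.1, 0.06, 0.03], "spin": 0},
    {"hand": 1, "delta_pos": [0.1, 0.1, 0.03], "spin": 0},
    {"hand": 1, "delta_pos": [0.1, 0.1, 0.03], "spin": 0},
    {"hand": 1, "delta_pos": [0.1, 0.1, 0.03], "spin": 0},
    {"hand": 1, "delta_pos": [0.1, 0.1, 0.03], "spin": 0},
    {"hand": 1, "delta_pos": [0.1, 0.1, 0.03], "spin": 0},
    {"hand": 1, "delta_pos": [0.1, 0.1, 0.03], "spin": 0},
    {"hand": 1, "delta_pos": [0.1, 0.1, 0.03], "spin": 0},
    {"hand": 1, "delta_pos": [0.1, 0.1, 0.03], "spin": 0},
  ],
)

```text
time: 19.6
ee_pos: [0.5775, 0.1064, 0.0337]
eef_rot: [0.049, 0.999, -0.003, -0.001]
force: [-15.9, -17.2, 26.1]
width: 0.009
grip_force: 63.6
```

```bash
python3 st.py
python3 - <<'E'
from h import *
im=optics.read_camera("scene")[...,::-1].copy(); t=optics.read_camera("top")[...,::-1]
k=6
z=cv2.resize(im[140:225,230:300],None,fx=k,fy=k,interpolation=cv2.INTER_CUBIC); y=cv2.resize(t[155:240,240:290],None,fx=k,fy=k,interpolation=cv2.INTER_CUBIC)
cv2.imwrite("pics/o6.png",np.hstack([z,y]))
E
```

```text
19.6 pos [577.5 106.4  33.7] yaw 174.36 q [ 0.17  0.83 -0.67  1.8   0.72  0.78  0.59] F [-15.9 -17.2  26.1] w 0.009 g 63.6
```

View pics/o6.png

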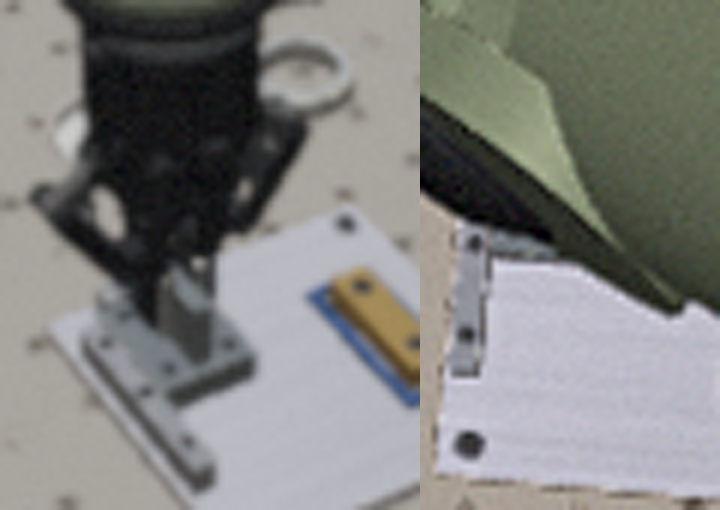

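The bracket sits flush against the long fence. The x force could still be mostly friction, so I'm pushing further in x with less down force.

Emit:
send_rows(
  rows=[
    {"hand": 1, "delta_pos": [0.05, 0, 0.05], "spin": 0},
    {"hand": 1, "delta_pos": [0.1, 0, 0.05], "spin": 0},
    {"hand": 1, "delta_pos": [0.15, 0, 0.05], "spin": 0},
    {"hand": 1, "delta_pos": [0.2, 0, 0.05], "spin": 0},
    {"hand": 1, "delta_pos": [0.25, 0, 0.05], "spin": 0},
    {"hand": 1, "delta_pos": [0.3, 0, 0.05], "spin": 0},
    {"hand": 1, "delta_pos": [0.3, 0, 0.05], "spin": 0},
    {"hand": 1, "delta_pos": [0.3, 0, 0.05], "spin": 0},
    {"hand": 1, "delta_pos": [0.3, 0, 0.05], "spin": 0},
    {"hand": 1, "delta_pos": [0.3, 0, 0.05], "spin": 0},
  ],
)

```text
time: 20.95
ee_pos: [0.5795, 0.1062, 0.0338]
eef_rot: [0.049, 0.999, -0.003, -0.002]
force: [-22.0, -17.8, 25.5]
width: 0.0092
grip_force: 63.6
```

```bash
python3 st.py
```

```text
20.95 pos [579.5 106.2  33.8] yaw 174.37 q [ 0.17  0.83 -0.68  1.79  0.72  0.79  0.59] F [-22.  -17.8  25.5] w 0.0092 g 63.6
```

Emit:
send_rows(
  rows=[
    {"hand": 1, "delta_pos": [0.05, 0, 0.05], "spin": 0},
    {"hand": 1, "delta_pos": [0.1, 0, 0.1], "spin": 0},
    {"hand": 1, "delta_pos": [0.15, 0, 0.1], "spin": 0},
    {"hand": 1, "delta_pos": [0.2, 0, 0.1], "spin": 0},
    {"hand": 1, "delta_pos": [0.25, 0, 0.1], "spin": 0},
    {"hand": 1, "delta_pos": [0.3, 0, 0.1], "spin": 0},
    {"hand": 1, "delta_pos": [0.3, 0, 0.1], "spin": 0},
    {"hand": 1, "delta_pos": [0.3, 0, 0.1], "spin": 0},
    {"hand": 1, "delta_pos": [0.3, 0, 0.1], "spin": 0},
    {"hand": 1, "delta_pos": [0.3, 0, 0.1], "spin": 0},
  ],
)

```text
time: 22.2
ee_pos: [0.5797, 0.1062, 0.0339]
eef_rot: [0.049, 0.999, -0.004, -0.005]
force: [-36.0, -17.6, 27.0]
width: 0.0092
grip_force: 63.9
```

```bash
python3 st.py
```

```text
22.2 pos [579.7 106.2  33.9] yaw 174.41 q [ 0.17  0.83 -0.68  1.79  0.71  0.8   0.6 ] F [-36.  -17.6  27. ] w 0.0092 g 63.9
```

Emit:
send_rows(
  rows=[
    {"hand": 1, "delta_pos": [0, 0.05, 0], "spin": 0},
    {"hand": 1, "delta_pos": [0, 0.1, 0], "spin": 0},
    {"hand": 1, "delta_pos": [0, 0.15, 0], "spin": 0},
    {"hand": 1, "delta_pos": [0, 0.15, 0], "spin": 0},
    {"hand": 1, "delta_pos": [0, 0.15, 0], "spin": 0},
    {"hand": 1, "delta_pos": [0, 0.15, 0], "spin": 0},
    {"hand": 1, "delta_pos": [0, 0.15, 0], "spin": 0},
    {"hand": 1, "delta_pos": [0, 0.15, 0], "spin": 0},
    {"hand": 1, "delta_pos": [0, 0.15, 0], "spin": 0},
    {"hand": 1, "delta_pos": [0, 0.15, 0], "spin": 0},
  ],
)

```text
time: 23.45
ee_pos: [0.5797, 0.1062, 0.0339]
eef_rot: [0.049, 0.999, -0.005, -0.005]
force: [-38.6, -24.0, 31.2]
width: 0.0091
grip_force: 64.5
```

```bash
python3 st.py
python3 - <<'E'
from h import *
im=optics.read_camera("scene")[...,::-1].copy()
k=8
cv2.imwrite("pics/o7.png",cv2.resize(im[150:220,235:325],None,fx=k,fy=k,interpolation=cv2.INTER_CUBIC))
E
```

```text
23.45 pos [579.7 106.2  33.9] yaw 174.35 q [ 0.17  0.83 -0.68  1.79  0.71  0.8   0.6 ] F [-38.6 -24.   31.2] w 0.0091 g 64.5
```

View pics/o7.png

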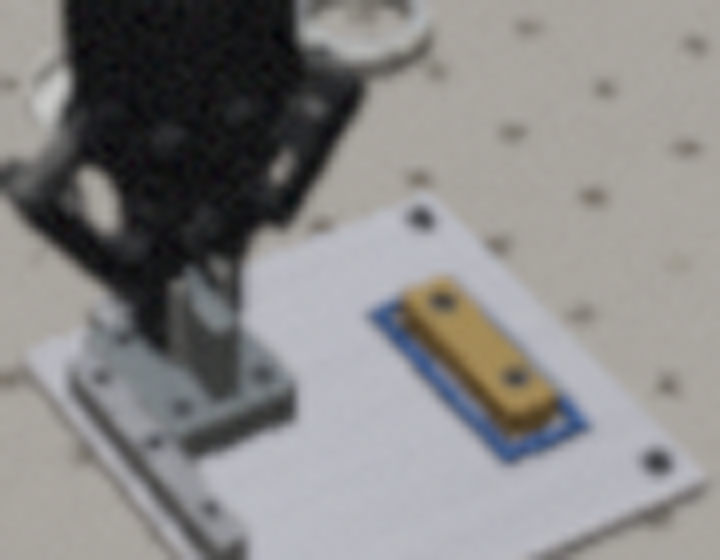

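The bar lies in the slot, with its centre at about (480,350). The bracket is seated in the corner at about (190,390), touching both fences, and pushing it further no longer moves it. I'm handing in.

```bash
python3 -c "
from cell import arm
print(arm.sign_off())"
```

```text
the job is handed in; nothing more can be done
None
```

The job is handed in (no verdict came back): the spacer bar lies released in the slot, and the arm is holding the bracket in the corner, pressing with about 39 N towards the short fence and 24 N towards the long one.

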